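Release and open the sample chamber door

TASK

Open the sample chamber of the spectrometer: take the red-handled release key from its stand and with it gently press the sprung hook down through the yellow-edged gap in the chamber's top until the door springs ajar, never pushing on the chamber with more than 15 N. Then swing the door wide open, to about a right angle, and put the key back upright in its stand, fully home. Leave everything else where it is.

Things in the scene. Friction and masses are not known exactly. Their poses are not given: they have to be found in the camera images.
- chamber: Cream sample chamber fixed to the table, 180 (x) x 180 (y) x 150 mm tall; origin at the centre of its underside, z up; its open front lies at x = -90 mm and is closed by the door. The top is flat at z = 150 mm except for a dark 52 mm wide, 40 mm tall round port at x = +35, y = +30 mm.
- slot (a point): Centre of the mouth of the narrow gap in the chamber's top, outlined in yellow, at (-50, -55, 150) mm in the chamber's frame, same axes. Clear opening 18 mm (x) by 36 mm (y), straight walls 19 mm deep. The orange pad of the sprung hook (16 x 32 mm) lies below it and fills its outline.
- pad_middle (a point): Fixed point 35 mm below the gap's mouth: the middle of where the pad's top may rest (11 mm higher to 11 mm lower; its true height is not measured). Pushed straight down the pad is sprung: 3 N to start, 350 N per m. The door comes free after 8 mm of pad travel (6 to 7 N); a hard stop follows at 10 mm (7 N), beyond which force rises steeply. Over 15 N damages it.
- door (a joint): Angle of the upright door on the chamber's front (rad): 0 shut and hooked, positive opening towards the chamber's -x, end stop 1.65. When the hook clears, a spring plunger pushes it ajar to about 0.6; from there it swings lightly and stays where it is left. While hooked, pulling cannot open it.
- door_hinge (a point): On the door's vertical hinge axis at the height of its top edge, at (-101, +90, 150) mm in the chamber's frame; axes turn with the door, as the chamber's while shut. From above it opens clockwise. Shut, the panel runs along -y, 2 to 178 mm from the hinge, outer face in the plane of the hinge axis, 10 mm thick towards +x, from 10 to 150 mm above the table. Blue top edge.
- door_handle (a point): Middle of the vertical bar handle outside the door: bar 10 mm thick, 60 mm long, 27 mm off the outer face, 160 mm from the hinge, its top end 10 mm below the door's top edge. Axes turn with the door. Inside the door, 135 to 155 mm from the hinge, is a steel catch plate reaching 35 mm inwards from the outer face, 25 to 43 mm below the top edge.
- key_grip (a point): Centre of the red round handle of the loose release key (upright, z up along the key towards the handle's top). Handle 24 mm across and 50 mm tall (25 mm above and below this point); under it a collar 34 mm across and 5 mm thick, then a steel pin 10 mm across and 75 mm long with a slightly tapered tip. Whole key 130 mm, 0.12 kg.
- key_tip (a point): Tip of the key's steel pin, 105 mm below the centre of its handle along the key's axis.
- stand_hole0 (a point): Centre of the mouth of the round hole in the black key stand (fixed block 70 x 70 x 85 mm tall); at the top face, 85 mm above the table. Hole 18 mm across with a 3 mm chamfer, 80 mm deep. With the key home, its collar rests on the top face, its handle's centre 30 mm above this point and its tip 75 mm below it.
- jar: Bystander: amber glass sample jar with a blue cap, 60 mm across, 85 mm tall; origin at its underside.
- objective: Bystander: brass microscope objective standing on end, 34 mm across, 50 mm tall; origin at its underside.
- slide_box: Bystander: blue plastic slide box, 85 x 100 x 35 mm; origin at its underside.
- goggle_case: Bystander: black goggle case, 80 x 170 x 55 mm; origin at its underside.
- driver: Bystander: screwdriver lying on the table; origin at its underside (middle of its length).
- mouse: Bystander: black computer mouse on a thin mat, 100 x 60 x 32 mm; origin at its underside.
- dish: Bystander: shallow aluminium dish, 90 mm across, 18 mm tall; origin at its underside.
There are look-alikes about, which are no part of the job. Leave any turquoise look-alike of the part that bears key_grip alone. What is shaped like the part that bears stand_hole0 but pink is not meant.

How it is judged:
On the way, in this order (a step that is already met when the one before it is completed fails the run):
1. the key, inside the gap, presses on the hook while the door is still shut (contact force between key and chamber above 1.5 N and horizontal distance between key_tip and slot below 0.025 m and z of key_tip in the frame of chamber below 0.13 m and value of joint door below 0.05 rad).
2. the door has sprung ajar (value of joint door above 0.2 rad), for 0.1 s.
3. the door is swung wide open (value of joint door above 1.1 rad), for 0.1 s.
At the end, for the whole second after the job is handed in: The door stands open by more than 1.1 rad, and the key stands in its stand: collar within 4 mm of the stand's top, handle within 10 mm of the hole's axis, tilted less than 0.09 rad (value of joint door above 1.1 rad and horizontal distance between key_grip and stand_hole0 below 0.01 m and z of key_tip in the frame of stand_hole0 below -0.071 m and angle between key_tip's own z axis and vertical below 0.09 rad); the robot touches nothing.
It fails at once if the key presses on the chamber, its hook or its door with more than 15 N (contact force between key and chamber above 15 N).
It fails at once if a bystander is moved by more than 30 mm (distance of any of jar, objective, slide_box, goggle_case, driver, mouse, dish from where it was at the start of the episode above 0.03 m).
It also fails if it takes over 72 s, if anything falls off the work surface, if the arm or the gripper's body presses on something with over 40 N, if the wrist force passes 120 N, or if a joint passes its speed limit or range.

ROBOT

A 6-joint arm with a two-finger parallel gripper is mounted at the origin on the work surface. World frame = base frame: x ahead of the robot, y to its left, z up, the work surface at z = 0. Lengths are in m, angles in rad, forces in N, time in s.
With the tool pointing down it reaches from about 0.35 to 0.775 m from the base axis. Payload 5.5 kg.
Tool frame: the origin (TCP) lies at the very end of the fingers, on their centre line; the grasp point (between the pads) lies 19 mm behind it; z points along the fingers, y is the direction in which the jaws open and shut (so a half turn about z gives the same grasp; the last joint's range is limited). The gripper opens to 85 mm and grips with 20 to 120 N. Pads are 22 mm wide; open, the fingers measure 114 mm over their backs; the gripper's body (76 mm by 85 mm) begins 54 mm behind the grasp point. The pads swing forward as they close: fully open they stand 13 mm farther back than shut.
Start: joints at [1.173, 0.313, 0.046, 1.304, 0, 1.431], TCP at [0.147, 0.556, 0.231] pointing down, gripper open.
Joint ranges: [-2.76, 2.76], [-0.86, 1.69], [-1.03, 1.26], [-2.2, 2.34], [-1.47, 1.5], [-3.14, 3.14]. Speed limits (rad/s): [2.57, 2.57, 3.14, 3.14, 3.14, 3.14].

INTERFACE

Orientations are given as a unit quaternion [w, x, y, z].
In Python, from workcell import get_state, imaging, env, spotter gives the robot as it stands.
- The arm moves only by the tool play_rows, never from a script. Its argument "moves" is a list of rows, each an object with "claw": the finger opening in cm, from 0 to 8.54; "delta_pos": the shift along the tool's x, y, z in cm, a list of three; "twist": the turn about the tool's z in degrees. A call has 1 to 12 rows; each row is the pose to reach, as a shift and turn from the pose commanded when the call began, along the tool's axes at that moment; what a row does not reach only later rows make up. A row lasts 1/8 s, in which the tool goes at most 62.5 mm and 10.7 degrees, less where a joint would pass 70% of its speed; a pose out of reach is approached as far as the arm can. A call with a gripper value outside its range is refused whole. The fingers move at their own pace and stop on an object; "force" is the grip in N (left out, the last holds). Time passes only in rows, so rows that repeat a pose let the fingers close. It gives the time, the measured TCP pose, the force and the opening at its end, in the units of the state.
- get_state(): the state, without advancing time (a new reading comes with each control period).
- imaging.read_camera(name): name is "scene" or "top" or "wrist"; returns the picture (480x640x3 uint8, red, green, blue); there is no depth.
- imaging.camera_info(name): a dict with "fx", "fy", "cx", "cy" (pixels), "world_to_cam" (4x4, takes a point from world to camera coordinates). Camera axes: x right, y down, z forward; pixel columns grow to the right and rows downward; lengths in m; the calibration is good to about 2 mm. A picture is of the moment at which its call begins: read the wrist's pose just before it. camera_info takes no time and is no camera call; for the wrist camera it gives the pose at the moment of the call.
- env.hand_in(): hands the job in, once; it reports no verdict.
Trained networks look in the newest picture that a camera, given by its name, has taken for a name from the list of things; names that differ only in an ending like _2 or _b are one class to them, and where a whole thing is asked for, a point or a joint stands for the part that bears it (a point fixed in the world has none). Each returns a list of dicts, best first, with "conf" (0 to 1); they miss things now and then, are a little off and sometimes report something else, mostly with a low value. They report only what shows in the picture. A call takes as long as a camera call. They do not tell look-alikes from the thing itself.
- spotter.spot_in(camera, query): "extent" ([left, top, right, bottom] in pixels, round what is visible of it).
The state is a dict: "clock": time; "joint_pos": joint angles; "qvel": joint speeds; "tau": joint torques, N m; "tcp_pos": TCP position; "orientation": TCP orientation; "wrist_force": force on the tool from outside, world axes, zero at the start; "ft_torque": the same for the moment, N m; "finger_gap": finger opening in m.
Only numpy, scipy, OpenCV 4.12 (cv2) and the standard library are available. Lean on these libraries where they do the work, as an engineer would, in place of code of your own. Each camera call takes 0.05 s, during which the arm holds its last target. There are 200 camera calls.

## Working session

There is one attempt and no reset: what is moved stays moved. The work goes in short steps, Python scripts to look and compute and a tool call to move; the robot and the scene stay as the last step left them, time stands still between calls to the robot, and variables do not carry over. Pictures are saved under pics/ and viewed, about 8 in all and at most 12, crops included, and the job is handed in when it is done.

Besides the shell and the picture viewer there is one more tool, called after "Request:" as name(argument=value, ...) on one line, values as JSON. play_rows: Moves the arm, as the interface text tells. Its arguments: {"type":"object","properties":{"moves":{"type":"array"},"force":{"type":"number"}},"required":["moves"]}

```bash
mkdir -p pics
cat > h.py <<'E'
import numpy as np, cv2
from workcell import get_state, imaging, env, spotter
def pic(n,f):
    im=imaging.read_camera(n); cv2.imwrite('pics/'+f,im[:,:,::-1]); return im
def ray(n,u,v,info=None):
    c=info or imaging.camera_info(n); M=np.array(c['world_to_cam']); R=M[:3,:3]; o=-R.T@M[:3,3]
    d=R.T@np.array([(u-c['cx'])/c['fx'],(v-c['cy'])/c['fy'],1.]); return o,d
def onz(n,u,v,z,info=None):
    o,d=ray(n,u,v,info); return o+d*(z-o[2])/d[2]
def proj(n,p,info=None):
    c=info or imaging.camera_info(n); q=np.array(c['world_to_cam'])@np.append(p,1); return np.array([c['fx']*q[0]/q[2]+c['cx'],c['fy']*q[1]/q[2]+c['cy']])
E
python3 - <<'E'
from h import *
np.set_printoptions(precision=4,suppress=True)
s=get_state();print(s['tcp_pos'],s['orientation'],s['clock'])
for n in('top','scene'):
    pic(n,n+'0.png')
    c=imaging.camera_info(n);print(n,c['fx'],np.array(c['world_to_cam']))
    for q in('chamber','key_grip','stand_hole0','door','slot','door_handle'):
        try: print(q,[(np.round(d['extent']).tolist(),round(d['conf'],2)) for d in spotter.spot_in(n,q)[:4]])
        except Exception as e: print(q,e)
E
```

```text
[0.1464 0.5555 0.2304] [-0.0002  0.1286  0.9917 -0.0009] 0.0
top 510.2574649219701 [[ 0.0166 -0.9998  0.0118 -0.0275]
 [-0.9915 -0.018  -0.1288  0.5498]
 [ 0.129  -0.0095 -0.9916  1.615 ]
 [ 0.      0.      0.      1.    ]]
chamber [([291.0, 177.0, 353.0, 251.0], 0.63), ([197.0, 240.0, 210.0, 252.0], 0.17)]
key_grip [([194.0, 272.0, 207.0, 281.0], 0.41), ([288.0, 177.0, 353.0, 254.0], 0.22)]
stand_hole0 [([192.0, 237.0, 222.0, 263.0], 0.72), ([238.0, 225.0, 264.0, 252.0], 0.7)]
door [([291.0, 235.0, 346.0, 250.0], 0.83), ([197.0, 242.0, 210.0, 256.0], 0.34)]
slot [([291.0, 175.0, 350.0, 251.0], 0.95)]
door_handle [([289.0, 235.0, 348.0, 249.0], 0.77), ([458.0, 276.0, 500.0, 308.0], 0.43)]
scene 464.81579332421387 [[-0.8525  0.5223  0.0211  0.4578]
 [ 0.3518  0.6033 -0.7157 -0.1069]
 [-0.3866 -0.6027 -0.698   1.4198]
 [ 0.      0.      0.      1.    ]]
chamber []
key_grip [([457.0, 310.0, 474.0, 353.0], 0.85), ([423.0, 325.0, 444.0, 353.0], 0.61), ([282.0, 138.0, 295.0, 173.0], 0.58), ([309.0, 206.0, 351.0, 292.0], 0.28)]
stand_hole0 [([357.0, 292.0, 400.0, 345.0], 0.96), ([401.0, 325.0, 457.0, 389.0], 0.67), ([503.0, 389.0, 547.0, 433.0], 0.5)]
door [([309.0, 206.0, 351.0, 285.0], 0.79)]
slot [([242.0, 204.0, 349.0, 322.0], 0.94), ([308.0, 205.0, 351.0, 286.0], 0.57)]
door_handle [([309.0, 203.0, 352.0, 290.0], 0.93), ([304.0, 350.0, 371.0, 438.0], 0.25)]
```

Run:
```python
import cv2
a=cv2.imread('pics/top0.png')[150:350,170:530]; b=cv2.imread('pics/scene0.png')[120:450,200:560]
cv2.imwrite('pics/t1.png',cv2.resize(a,None,fx=2.2,fy=2.2,interpolation=3))
cv2.imwrite('pics/s1.png',cv2.resize(b,None,fx=1.8,fy=1.8,interpolation=3))
```

```text
(no output)
```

View pics/t1.png

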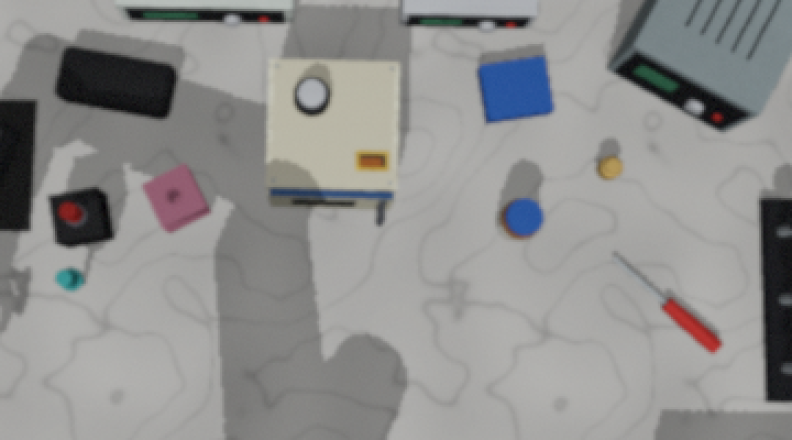

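View pics/s1.png

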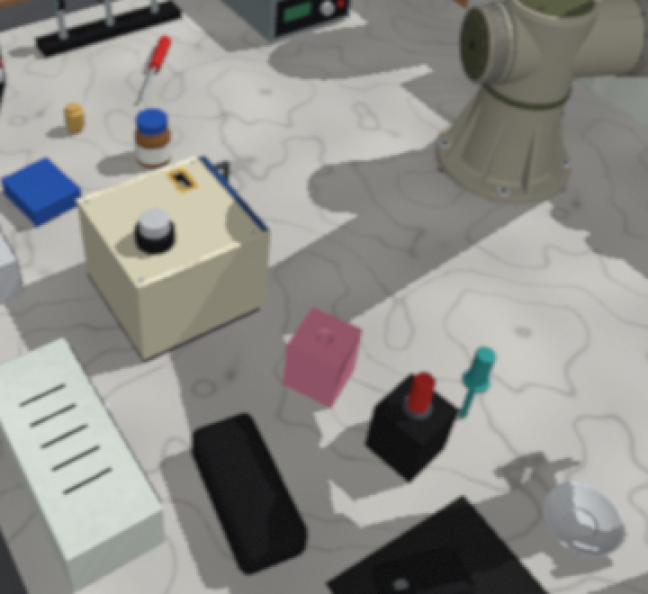

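Red key is in the black stand at top crop (70,212), i.e. full picture (202,246). The candidates it could be confused with are:
- **Turquoise key:** (201,276).
- **Pink block:** (250,240), a look-alike of the stand.
- **Screwdriver:** red-handled, at (484,298).

The chamber's yellow gap is at (339,223), its blue door edge lies along row ~238, and the handle is at the right end. Next I'll work out their positions.

Run:
```python
from h import *
np.set_printoptions(precision=4,suppress=True)
im=cv2.imread('pics/top0.png'); f=lambda x,y:(170+x/2.2-.25,150+y/2.2-.25)
print('key top',onz('top',*f(70,211),.140))
for n,p in dict(TL=(270,60),TR=(399,62),BR=(398,190),BL=(268,188),slot=(373,161),hingeEnd=(270,194),freeEnd=(393,196)).items(): print(n,onz('top',*f(*p),.15))
print('stand corners',[onz('top',*f(*p),.085) for p in((50,195),(104,188),(112,238),(57,246))])
print('teal',onz('top',*f(70,278),.13), 'pink',[onz('top',*f(*p),.085) for p in((184,165),(143,183))])
i=lambda x,y:(200+x/1.8-.2,120+y/1.8-.2)
print('scene key top',onz('scene',*i(424,377),.14),'teal top',onz('scene',*i(486,352),.13),onz('scene',*i(463,415),0.),'case',onz('scene',*i(250,420),.055))
c=imaging.camera_info('wrist'); M=np.array(c['world_to_cam']);print(c['fx'],M, -M[:3,:3].T@M[:3,3])
```

```text
key top [0.4968 0.3358 0.14  ]
TL [0.7112 0.0666 0.15  ]
TR [ 0.7119 -0.1125  0.15  ]
BR [ 0.5327 -0.1126  0.15  ]
BL [0.5322 0.0652 0.15  ]
slot [ 0.5722 -0.0779  0.15  ]
hingeEnd [0.524  0.0623 0.15  ]
freeEnd [ 0.5243 -0.1059  0.15  ]
stand corners [array([0.5249, 0.3773, 0.085 ]), array([0.5363, 0.3012, 0.085 ]), array([0.4652, 0.2869, 0.085 ]), array([0.4525, 0.3639, 0.085 ])]
teal [0.4058 0.3338 0.13  ] pink [array([0.5714, 0.1887, 0.085 ]), array([0.5445, 0.2461, 0.085 ])]
scene key top [0.4974 0.3392 0.14  ] teal top [0.4062 0.3448 0.13  ] [0.4055 0.346  0.    ] case [0.6608 0.2432 0.055 ]
402.30865479207813 [[ 0.2537  0.9673  0.0002 -0.5751]
 [ 0.9287 -0.2436  0.2797 -0.0376]
 [ 0.2706 -0.0708 -0.9601  0.3786]
 [ 0.      0.      0.      1.    ]] [0.0784 0.5739 0.3741]
```

Request:
play_rows(moves=[{"claw":8,"delta_pos":[-39.5,-12.3,-3],"twist":-14.8},{"claw":8,"delta_pos":[-39.5,-12.3,-3],"twist":-14.8},{"claw":8,"delta_pos":[-39.5,-12.3,-3],"twist":-14.8},{"claw":8,"delta_pos":[-39.5,-12.3,-3],"twist":-14.8},{"claw":8,"delta_pos":[-39.5,-12.3,-3],"twist":-14.8},{"claw":8,"delta_pos":[-39.5,-12.3,-3],"twist":-14.8},{"claw":8,"delta_pos":[-39.5,-12.3,-3],"twist":-14.8},{"claw":8,"delta_pos":[-39.5,-12.3,-3],"twist":-14.8},{"claw":8,"delta_pos":[-39.5,-12.3,-3],"twist":-14.8},{"claw":8,"delta_pos":[-39.5,-12.3,-3],"twist":-14.8},{"claw":8,"delta_pos":[-39.5,-12.3,-3],"twist":-14.8},{"claw":8,"delta_pos":[-39.5,-12.3,-3],"twist":-14.8}])

```text
clock: 2.2
tcp_pos: [0.4965, 0.337, 0.2615]
orientation: [0.0, -0.001, 1.0, 0.0]
wrist_force: [1.0, -0.3, -1.1]
finger_gap: 0.0799
```

Run:
```python
from h import *
np.set_printoptions(precision=4,suppress=True)
s=get_state();print(s['tcp_pos'],s['orientation'],s['joint_pos'],s['finger_gap'],s['wrist_force'])
im=pic('wrist','w1.png'); print([(d['extent'],d['conf']) for d in spotter.spot_in('wrist','key_grip')+spotter.spot_in('wrist','stand_hole0')])
hsv=cv2.cvtColor(im,cv2.COLOR_RGB2HSV); m=((hsv[...,0]<8)|(hsv[...,0]>172))&(hsv[...,1]>140)&(hsv[...,2]>60)
n,l,st,ce=cv2.connectedComponentsWithStats(m.astype('uint8'));print([(st[i].tolist(),ce[i]) for i in range(1,n) if st[i][4]>100])
```

```text
[0.4965 0.337  0.2615] [ 0.0001 -0.0009  1.      0.0001] [0.4626 0.3581 0.1829 1.3954 0.0001 0.4607] 0.07989922160516778 [ 0.9572 -0.288  -1.1115]
[([302.9, 192.2, 344.5, 246.6], 0.77), ([308.1, 72.0, 350.1, 115.6], 0.7), ([0.0, 219.9, 51.1, 249.5], 0.56), ([98.0, 178.9, 233.9, 295.2], 0.71), ([267.8, 149.9, 371.0, 262.1], 0.69)]
[([305, 199, 36, 47, 1287], array([322.3978, 223.1033])), ([86, 459, 13, 12, 124], array([ 92.2984, 464.3065]))]
```

View pics/w1.png

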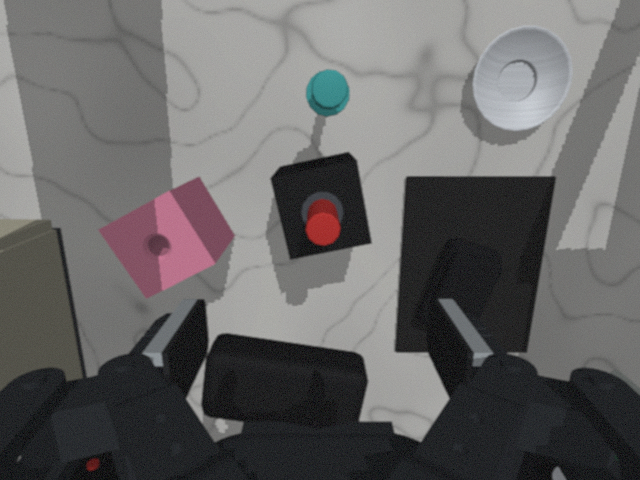

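The red key in the black stand is at wrist pixel (322,228). The turquoise key at (328,92), the pink block at (165,235) and the mouse at (465,275) are all clear of the approach.

Run:
```python
from h import *
np.set_printoptions(precision=4,suppress=True)
print('top',onz('wrist',322.6,228.3,.14),'collar',onz('wrist',322,211,.09))
print('stand',np.mean([onz('wrist',*p,.085) for p in((274,181),(352,154),(371,242),(292,258))],0),[onz('wrist',*p,.085) for p in((274,181),(352,154),(371,242),(292,258))])
```

```text
top [0.4983 0.3402 0.14  ] collar [0.4975 0.3403 0.09  ]
stand [0.4979 0.3406 0.085 ] [array([0.4744, 0.3021, 0.085 ]), array([0.4531, 0.3635, 0.085 ]), array([0.5249, 0.3812, 0.085 ]), array([0.5392, 0.3154, 0.085 ])]
```

Request:
play_rows(moves=[{"claw":6,"delta_pos":[-0.15,0.3,4],"twist":0},{"claw":6,"delta_pos":[-0.15,0.3,8],"twist":0},{"claw":6,"delta_pos":[-0.15,0.3,12],"twist":0},{"claw":6,"delta_pos":[-0.15,0.3,15],"twist":0},{"claw":6,"delta_pos":[-0.15,0.3,16.3],"twist":0},{"claw":6,"delta_pos":[-0.15,0.3,16.3],"twist":0},{"claw":2,"delta_pos":[-0.15,0.3,16.3],"twist":0},{"claw":1.5,"delta_pos":[-0.15,0.3,16.3],"twist":0},{"claw":1.5,"delta_pos":[-0.15,0.3,16.3],"twist":0},{"claw":1.5,"delta_pos":[-0.15,0.3,16.3],"twist":0},{"claw":1.5,"delta_pos":[-0.15,0.3,16.3],"twist":0},{"claw":1.5,"delta_pos":[-0.15,0.3,16.3],"twist":0}], force=60)

```text
clock: 3.85
tcp_pos: [0.4998, 0.34, 0.1]
orientation: [0.001, -0.0, 1.0, 0.001]
wrist_force: [-0.7, 0.3, 5.4]
finger_gap: 0.0226
```

Request:
play_rows(moves=[{"claw":1.5,"delta_pos":[0,0,-2],"twist":0},{"claw":1.5,"delta_pos":[0,0,-5],"twist":0},{"claw":1.5,"delta_pos":[0,0,-9],"twist":0},{"claw":1.5,"delta_pos":[0,0,-14],"twist":0},{"claw":1.5,"delta_pos":[0,0,-19.5],"twist":0},{"claw":1.5,"delta_pos":[0,0,-19.5],"twist":0}])

```text
clock: 4.6
tcp_pos: [0.5005, 0.3403, 0.2986]
orientation: [0.004, -0.0, 1.0, 0.002]
wrist_force: [0.2, -0.2, -1.3]
finger_gap: 0.0227
```

Request:
play_rows(moves=[{"claw":1.5,"delta_pos":[0,-5,0],"twist":0},{"claw":1.5,"delta_pos":[0,-10,0],"twist":0},{"claw":1.5,"delta_pos":[-1,-15,0],"twist":0},{"claw":1.5,"delta_pos":[-2,-20,0],"twist":0},{"claw":1.5,"delta_pos":[-3,-25,0],"twist":0},{"claw":1.5,"delta_pos":[-4,-30,0],"twist":0},{"claw":1.5,"delta_pos":[-4,-35,0],"twist":0},{"claw":1.5,"delta_pos":[-4,-39,0],"twist":0},{"claw":1.5,"delta_pos":[-4,-41.8,0],"twist":0},{"claw":1.5,"delta_pos":[-4,-41.8,0],"twist":0},{"claw":1.5,"delta_pos":[-4,-41.8,0],"twist":0},{"claw":1.5,"delta_pos":[-4,-41.8,0],"twist":0}])

```text
clock: 6.1
tcp_pos: [0.5387, -0.0775, 0.293]
orientation: [-0.0, -0.001, 1.0, 0.0]
wrist_force: [-0.1, -0.0, -1.6]
finger_gap: 0.0226
```

Run:
```python
from h import *
np.set_printoptions(precision=4,suppress=True)
s=get_state();print(s['tcp_pos'],s['orientation'],s['joint_pos'],s['finger_gap'],s['wrist_force'])
im=pic('wrist','w2.png'); pic('scene','s2.png');pic('top','t2.png')
for n,d in (('wrist',0),('top',0),('scene',0)): print(n,proj(n,np.array(s['tcp_pos'])-[0,0,.09]))
i=imaging.camera_info('wrist');M=np.array(i['world_to_cam']);print(-M[:3,:3].T@M[:3,3])
a=cv2.imread('pics/w2.png'); b=cv2.resize(cv2.imread('pics/s2.png')[150:330,220:400],(400,400),interpolation=3)
o=np.zeros((480,800,3),'uint8'); o[:, :400]=a[:,120:520]; o[:400,400:]=b; cv2.imwrite('pics/c2.png',o)
```

```text
[ 0.5387 -0.0775  0.293 ] [-0.0003 -0.0009  1.      0.0003] [-0.2907  0.2443  0.1029  1.4302  0.0003 -0.2925] 0.022618504342274786 [-0.1034 -0.0145 -1.58  ]
wrist [317.7208 239.3344]
top [339.9626 231.535 ]
scene [312.252  197.0356]
[ 0.4684 -0.078   0.4361]
```

View pics/c2.png

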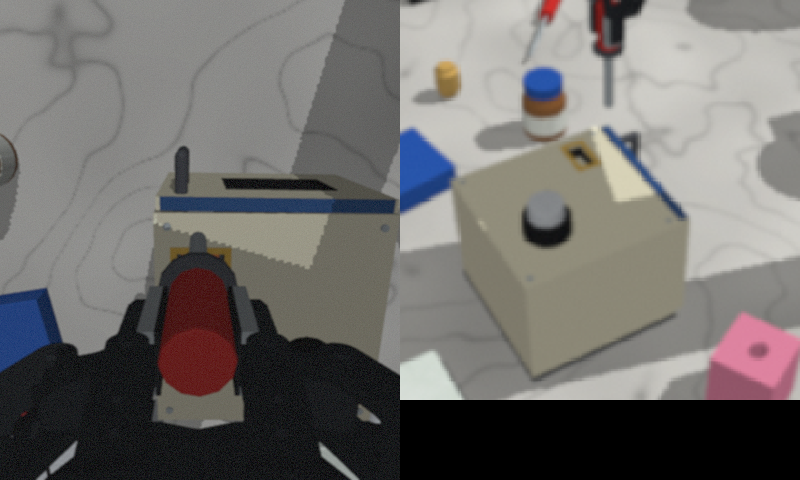

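The key hangs straight, with its pin tip at wrist (318,236), which agrees with the prediction. The yellow frame spans columns 290–351 from row 247 and is partly hidden by the key. I'll refine the slot from all the cameras.

Run:
```python
from h import *
np.set_printoptions(precision=4,suppress=True)
iw=imaging.camera_info('wrist')
for n,f in(('wrist','w2'),('top','top0'),('scene','s2'),('scene','scene0')):
    im=cv2.imread(f'pics/{f}.png'); h=cv2.cvtColor(im,cv2.COLOR_BGR2HSV)
    m=((h[...,0]>8)&(h[...,0]<28)&(h[...,1]>130)&(h[...,2]>60)).astype('uint8')
    u,v=proj(n,[.572,-.0785,.15]).round().astype(int); k=np.zeros_like(m); k[v-40:v+40,u-45:u+45]=1; m*=k
    m=cv2.morphologyEx(m,cv2.MORPH_CLOSE,np.ones((5,5)))
    nn,l,st,ce=cv2.connectedComponentsWithStats(m)
    i=1+np.argmax(st[1:,4]); c=cv2.findContours((l==i).astype('uint8'),0,2)[0][0]; r=cv2.minAreaRect(c)
    print(f,(u,v),st[i],ce[i],'rect',r,'->',onz(n,*r[0],.15),onz(n,*ce[i],.15))
    if n=='wrist': x,y,w,hh=st[i][:4]; print([onz(n,*p,.15) for p in((x-.5,y-.5),(x+w-.5,y-.5))])
# blue edge and chamber lines in wrist
im=cv2.imread('pics/w2.png');h=cv2.cvtColor(im,cv2.COLOR_BGR2HSV)
m=(h[...,0]>100)&(h[...,0]<125)&(h[...,1]>120)
for u in(290,330,370,410,450): 
    r=np.where(m[170:240,u])[0]+170; print(u,r.min(),r.max(),onz('wrist',u,r.min()-.5,.15),onz('wrist',u,r.max()+.5,.15))
r=np.where(m[205,:])[0]; print(r.min(),onz('wrist',r.min()-.5,205,.15))
```

```text
w2 (np.int64(316), np.int64(261)) [328 248  23  19 204] [341.4412 253.4706] rect ((339.0, 257.0), (18.0, 22.0), 90.0) -> [ 0.5685 -0.0614  0.15  ] [ 0.5657 -0.0596  0.15  ]
[array([ 0.5611, -0.0701,  0.15  ]), array([ 0.561 , -0.0529,  0.15  ])]
top0 (np.int64(339), np.int64(223)) [333 219  13   8  97] [338.7835 222.7526] rect ((339.0, 222.5), (7.0, 12.0), 90.0) -> [ 0.5735 -0.077   0.15  ] [ 0.5727 -0.0764  0.15  ]
s2 (np.int64(300), np.int64(218)) [276 194  17   8  89] [284.4607 197.764 ] rect ((284.20050048828125, 197.80711364746094), (6.625976085662842, 16.10183334350586), 85.91438293457031) -> [ 0.5697 -0.1681  0.15  ] [ 0.5691 -0.1679  0.15  ]
scene0 (np.int64(300), np.int64(218)) [277 194  16   8  87] [284.6322 197.8161] rect ((284.5913391113281, 197.77919006347656), (6.625976085662842, 15.318116188049316), 85.91438293457031) -> [ 0.5688 -0.1677  0.15  ] [ 0.5688 -0.1675  0.15  ]
290 198 209 [ 0.5233 -0.0975  0.15  ] [ 0.5321 -0.0977  0.15  ]
330 198 210 [ 0.5232 -0.0687  0.15  ] [ 0.5328 -0.0686  0.15  ]
370 199 210 [ 0.5238 -0.0398  0.15  ] [ 0.5327 -0.0395  0.15  ]
410 183 211 [ 0.5121 -0.0118  0.15  ] [ 0.5333 -0.0103  0.15  ]
450 200 211 [0.5244 0.0179 0.15  ] [0.5332 0.0188 0.15  ]
281 [ 0.5288 -0.1045  0.15  ]
```

Request:
play_rows(moves=[{"claw":1.5,"delta_pos":[-2,0.2,0],"twist":0},{"claw":1.5,"delta_pos":[-3.5,0.2,1.5],"twist":0},{"claw":1.5,"delta_pos":[-3.5,0.2,3.5],"twist":0},{"claw":1.5,"delta_pos":[-3.5,0.2,3.5],"twist":0},{"claw":1.5,"delta_pos":[-3.5,0.2,3.5],"twist":0},{"claw":1.5,"delta_pos":[-3.5,0.2,3.5],"twist":0}])

```text
clock: 7.0
tcp_pos: [0.5743, -0.0767, 0.2591]
orientation: [0.001, -0.0, 1.0, -0.0]
wrist_force: [-0.3, -0.1, -1.2]
finger_gap: 0.0228
```

Run:
```python
from h import *
np.set_printoptions(precision=4,suppress=True)
s=get_state();print(s['tcp_pos'],s['orientation'],s['wrist_force'])
t=np.array(s['tcp_pos'])
im=pic('wrist','w3.png'); pic('scene','s3.png')
print(proj('wrist',t-[0,0,.09]),proj('scene',t-[0,0,.09]),proj('scene',[.574,-.076,.15]))
a=cv2.resize(cv2.imread('pics/w3.png')[180:300,250:390],(700,600),interpolation=3)
cv2.imwrite('pics/c3.png',a)
b=cv2.resize(cv2.imread('pics/s3.png')[150:250,250:370],(720,600),interpolation=3);cv2.imwrite('pics/c3s.png',b)
```

```text
[ 0.5743 -0.0767  0.2591] [ 0.0007 -0.0003  1.     -0.0001] [-0.3402 -0.0972 -1.1937]
[317.5553 239.6968] [299.7719 212.8019] [300.1589 218.8478]
```

View pics/c3.png

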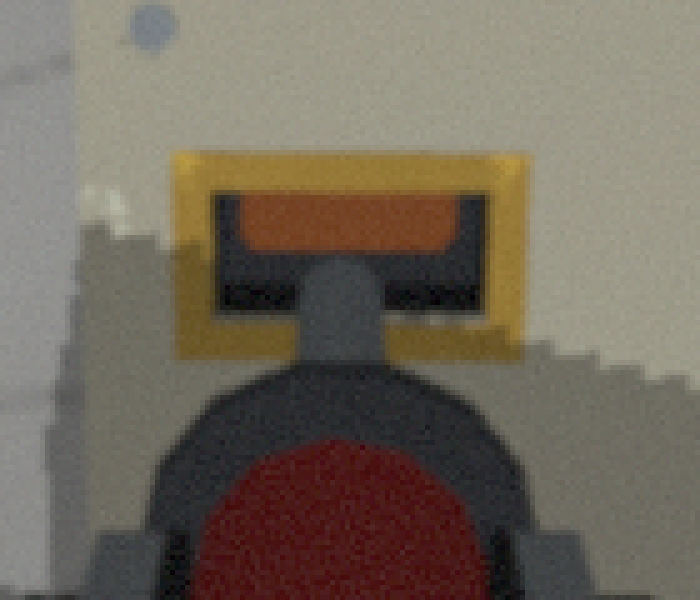

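View pics/c3s.png

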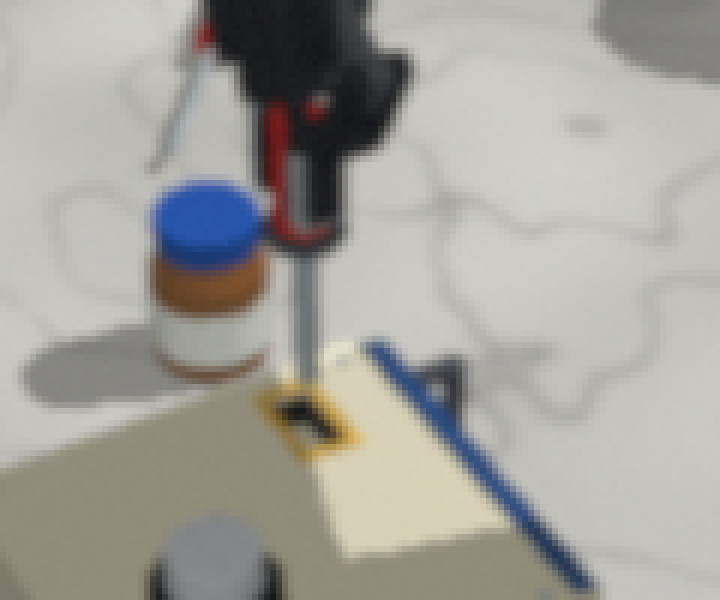

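The wrist crop shows the mouth at full-picture columns 293–347 and rows 218.5–243. The pin's near edge is at (318.4,231.6). The orange pad is visible at rows 218–230. In the scene view the pin stands right over the gap.

Run:
```python
from h import *
np.set_printoptions(precision=4,suppress=True)
g=lambda x,y:(250+x/5-.4,180+y/5-.4)
for p in((215,193),(487,193),(215,315),(487,315),(172,150),(528,150),(528,360),(176,360)): print(onz('wrist',*g(*p),.15))
t=np.array(get_state()['tcp_pos'])
print('pad near edge',[onz('wrist',*g(350,253),z) for z in(.126,.115,.104)],[ (onz('wrist',*g(458,235),z)-onz('wrist',*g(240,235),z))[1] for z in(.126,.115,.104)])
for dx in(-.004,-.005): print('tip near edge pred',proj('wrist',t+[dx,0,-.09]),proj('wrist',t+[dx,0,-.086]))
print('tip meas',[onz('wrist',*g(342,257),z) for z in(.165,.169,.173)])
print('collar far... centre', proj('wrist',t+[0,0,-.0125]))
```

```text
[ 0.5656 -0.0927  0.15  ]
[ 0.5656 -0.0577  0.15  ]
[ 0.5821 -0.093   0.15  ]
[ 0.582  -0.0573  0.15  ]
[ 0.56   -0.0982  0.15  ]
[ 0.5599 -0.0526  0.15  ]
[ 0.5882 -0.0518  0.15  ]
[ 0.5883 -0.0982  0.15  ]
pad near edge [array([ 0.5803, -0.0752,  0.126 ]), array([ 0.5834, -0.0751,  0.115 ]), array([ 0.5864, -0.0751,  0.104 ])] [np.float64(0.030943707793650715), np.float64(0.03217792258989906), np.float64(0.0334121373861474)]
tip near edge pred [317.4808 233.2729] [317.48   235.1361]
tip near edge pred [317.484  231.6735] [317.4833 233.5131]
tip meas [array([ 0.5699, -0.0764,  0.165 ]), array([ 0.5688, -0.0764,  0.169 ]), array([ 0.5677, -0.0764,  0.173 ])]
collar far... centre [317.4415 293.3778]
```

Request:
play_rows(moves=[{"claw":1.5,"delta_pos":[0,0.1,0.8],"twist":0},{"claw":1.5,"delta_pos":[0,0.1,1.6],"twist":0},{"claw":1.5,"delta_pos":[0,0.1,2.4],"twist":0},{"claw":1.5,"delta_pos":[0,0.1,3.2],"twist":0},{"claw":1.5,"delta_pos":[0,0.1,3.7],"twist":0},{"claw":1.5,"delta_pos":[0,0.1,3.9],"twist":0},{"claw":1.5,"delta_pos":[0,0.1,3.9],"twist":0}])

```text
clock: 7.98
tcp_pos: [0.5739, -0.0756, 0.2193]
orientation: [0.0, -0.0, 1.0, 0.0]
wrist_force: [-0.7, -0.3, -0.9]
finger_gap: 0.023
```

Request:
play_rows(moves=[{"claw":1.5,"delta_pos":[0,0,0.1],"twist":0},{"claw":1.5,"delta_pos":[0,0,0.2],"twist":0},{"claw":1.5,"delta_pos":[0,0,0.3],"twist":0},{"claw":1.5,"delta_pos":[0,0,0.3],"twist":0}])

```text
clock: 8.48
tcp_pos: [0.5739, -0.0756, 0.2162]
orientation: [-0.0, -0.0, 1.0, 0.0]
wrist_force: [-1.4, -0.5, -1.3]
finger_gap: 0.0224
```

Request:
play_rows(moves=[{"claw":1.5,"delta_pos":[0,0,0.1],"twist":0},{"claw":1.5,"delta_pos":[0,0,0.2],"twist":0},{"claw":1.5,"delta_pos":[0,0,0.3],"twist":0},{"claw":1.5,"delta_pos":[0,0,0.3],"twist":0}])

```text
clock: 8.98
tcp_pos: [0.5739, -0.0755, 0.2131]
orientation: [-0.0, -0.0, 1.0, 0.0]
wrist_force: [-0.1, -0.2, -1.5]
finger_gap: 0.023
```

No contact yet; I'll continue in 3 mm steps.

Request:
play_rows(moves=[{"claw":1.5,"delta_pos":[0,0,0.1],"twist":0},{"claw":1.5,"delta_pos":[0,0,0.2],"twist":0},{"claw":1.5,"delta_pos":[0,0,0.3],"twist":0},{"claw":1.5,"delta_pos":[0,0,0.3],"twist":0}])

```text
clock: 9.48
tcp_pos: [0.5739, -0.0756, 0.2101]
orientation: [-0.0, -0.0, 1.0, 0.0]
wrist_force: [-1.0, 0.2, -1.2]
finger_gap: 0.0227
```

Request:
play_rows(moves=[{"claw":1.5,"delta_pos":[0,0,0.1],"twist":0},{"claw":1.5,"delta_pos":[0,0,0.2],"twist":0},{"claw":1.5,"delta_pos":[0,0,0.3],"twist":0},{"claw":1.5,"delta_pos":[0,0,0.3],"twist":0}])

```text
clock: 9.98
tcp_pos: [0.5738, -0.0756, 0.2072]
orientation: [-0.0, -0.0, 1.0, 0.0]
wrist_force: [-0.3, -0.2, -1.1]
finger_gap: 0.0227
```

Request:
play_rows(moves=[{"claw":1.5,"delta_pos":[0,0,0.1],"twist":0},{"claw":1.5,"delta_pos":[0,0,0.2],"twist":0},{"claw":1.5,"delta_pos":[0,0,0.3],"twist":0},{"claw":1.5,"delta_pos":[0,0,0.3],"twist":0}])

```text
clock: 10.48
tcp_pos: [0.5738, -0.0755, 0.2041]
orientation: [-0.0, -0.0, 1.0, 0.0]
wrist_force: [-0.7, -0.0, -0.4]
finger_gap: 0.0225
```

Request:
play_rows(moves=[{"claw":1.5,"delta_pos":[0,0,0.1],"twist":0},{"claw":1.5,"delta_pos":[0,0,0.2],"twist":0},{"claw":1.5,"delta_pos":[0,0,0.3],"twist":0},{"claw":1.5,"delta_pos":[0,0,0.3],"twist":0}])

```text
clock: 10.98
tcp_pos: [0.5738, -0.0755, 0.2012]
orientation: [-0.0, -0.0, 1.0, 0.0]
wrist_force: [0.6, -0.4, -0.9]
finger_gap: 0.0225
```

Request:
play_rows(moves=[{"claw":1.5,"delta_pos":[0,0,0.1],"twist":0},{"claw":1.5,"delta_pos":[0,0,0.2],"twist":0},{"claw":1.5,"delta_pos":[0,0,0.3],"twist":0},{"claw":1.5,"delta_pos":[0,0,0.3],"twist":0}])

```text
clock: 11.48
tcp_pos: [0.5741, -0.0757, 0.1985]
orientation: [0.0, -0.0, 1.0, -0.0]
wrist_force: [-0.9, -0.0, 2.0]
finger_gap: 0.0226
```

Request:
play_rows(moves=[{"claw":1.5,"delta_pos":[0,0,0.1],"twist":0},{"claw":1.5,"delta_pos":[0,0,0.2],"twist":0},{"claw":1.5,"delta_pos":[0,0,0.3],"twist":0},{"claw":1.5,"delta_pos":[0,0,0.3],"twist":0}])

```text
clock: 11.98
tcp_pos: [0.574, -0.0756, 0.1953]
orientation: [0.0, -0.0, 1.0, -0.0]
wrist_force: [-1.0, -0.3, 3.1]
finger_gap: 0.0229
```

Request:
play_rows(moves=[{"claw":1.5,"delta_pos":[0,0,0.1],"twist":0},{"claw":1.5,"delta_pos":[0,0,0.2],"twist":0},{"claw":1.5,"delta_pos":[0,0,0.3],"twist":0},{"claw":1.5,"delta_pos":[0,0,0.3],"twist":0}])

```text
clock: 12.48
tcp_pos: [0.574, -0.0756, 0.1923]
orientation: [0.0, -0.0, 1.0, -0.0]
wrist_force: [-0.4, -0.9, 4.3]
finger_gap: 0.0226
```

Request:
play_rows(moves=[{"claw":1.5,"delta_pos":[0,0,0.1],"twist":0},{"claw":1.5,"delta_pos":[0,0,0.1],"twist":0},{"claw":1.5,"delta_pos":[0,0,0.1],"twist":0}])

```text
clock: 12.85
tcp_pos: [0.574, -0.0756, 0.1914]
orientation: [0.0, -0.0, 1.0, -0.0]
wrist_force: [-0.9, -0.1, 3.9]
finger_gap: 0.0227
```

```bash
cat > door.py <<'E'
from h import *
s=get_state();print(s['tcp_pos'],s['wrist_force'])
pic('scene','sd.png')
im=cv2.imread('pics/sd.png');h=cv2.cvtColor(im,cv2.COLOR_BGR2HSV)
m=((h[...,0]>100)&(h[...,0]<128)&(h[...,1]>100)).astype('uint8')
n,l,st,ce=cv2.connectedComponentsWithStats(m)
for i in range(1,n):
    if st[i][4]>40 and 280<ce[i][0]<420 and 150<ce[i][1]<330:
        c=cv2.findContours((l==i).astype('uint8'),0,2)[0][0];r=cv2.minAreaRect(c); b=cv2.boxPoints(r)
        b=b[np.argsort(b[:,1])]; p=onz('scene',*b[:2].mean(0),.15);q=onz('scene',*b[2:].mean(0),.15)
        e=p-q; print(p.round(3),q.round(3),'ang',np.arctan2(-e[0],-e[1]))
E
python3 door.py
```

```text
[ 0.57398006 -0.07560695  0.19135481] [-0.86322205 -0.08708381  3.92778278]
[ 0.539 -0.235  0.15 ] [ 0.561 -0.18   0.15 ] ang 0.3808339533276222
[ 0.425 -0.065  0.15 ] [0.523 0.06  0.15 ] ang 0.6649167382776259
```

The door has sprung ajar to about 0.6 rad at about 5 N net. I'll lift out and carry the key back.

Request:
play_rows(moves=[{"claw":1.5,"delta_pos":[0,0,-1],"twist":0},{"claw":1.5,"delta_pos":[0,0,-2.5],"twist":0},{"claw":1.5,"delta_pos":[0,0,-5],"twist":0},{"claw":1.5,"delta_pos":[0,0,-8],"twist":0},{"claw":1.5,"delta_pos":[0,0,-11],"twist":0},{"claw":1.5,"delta_pos":[0,0,-11],"twist":0}])

```text
clock: 13.65
tcp_pos: [0.5749, -0.0756, 0.304]
orientation: [0.002, -0.0, 1.0, -0.0]
wrist_force: [0.2, 0.0, -2.1]
finger_gap: 0.0226
```

Request:
play_rows(moves=[{"claw":1.5,"delta_pos":[0,5,0],"twist":0},{"claw":1.5,"delta_pos":[1,10,0],"twist":0},{"claw":1.5,"delta_pos":[2,15,0],"twist":0},{"claw":1.5,"delta_pos":[4,20,0],"twist":0},{"claw":1.5,"delta_pos":[5.5,25,0],"twist":0},{"claw":1.5,"delta_pos":[7.5,30,0],"twist":0},{"claw":1.5,"delta_pos":[7.5,35,0],"twist":0},{"claw":1.5,"delta_pos":[7.5,39,0],"twist":0},{"claw":1.5,"delta_pos":[7.5,41.6,0],"twist":0},{"claw":1.5,"delta_pos":[7.5,41.6,0],"twist":0},{"claw":1.5,"delta_pos":[7.5,41.6,0],"twist":0},{"claw":1.5,"delta_pos":[7.5,41.6,0],"twist":0}])

```text
clock: 15.15
tcp_pos: [0.4987, 0.3394, 0.3011]
orientation: [-0.0, 0.0, 1.0, -0.0]
wrist_force: [-0.0, 0.1, -1.1]
finger_gap: 0.0226
```

Request:
play_rows(moves=[{"claw":1.5,"delta_pos":[0,0,4],"twist":0},{"claw":1.5,"delta_pos":[0,0,8],"twist":0},{"claw":1.5,"delta_pos":[0,0,10],"twist":0},{"claw":1.5,"delta_pos":[0,0,11],"twist":0},{"claw":1.5,"delta_pos":[0,0,11],"twist":0},{"claw":1.5,"delta_pos":[0,0,11],"twist":0}])

```text
clock: 15.9
tcp_pos: [0.4995, 0.3405, 0.1927]
orientation: [0.001, -0.0, 1.0, 0.001]
wrist_force: [0.6, 0.1, -1.3]
finger_gap: 0.0229
```

```bash
python3 door.py
python3 - <<'E'
from h import *
np.set_printoptions(precision=4,suppress=True)
s=get_state();t=np.array(s['tcp_pos']);print(t,s['orientation'],s['finger_gap'])
pic('wrist','w4.png');pic('top','t4.png');pic('scene','s4.png')
print(proj('wrist',t+[0,0,-.09]),proj('wrist',[.498,.340,.085]),proj('scene',[.498,.34,.085]))
o=np.zeros((600,800,3),'uint8')
o[:,:400]=cv2.resize(cv2.imread('pics/w4.png')[130:310,260:380],(400,600),interpolation=3)
o[:,400:]=cv2.resize(cv2.imread('pics/s4.png')[280:400,390:470],(400,600),interpolation=3)
cv2.imwrite('pics/c4.png',o)
E
```

```text
[0.49946834 0.34050513 0.1926544 ] [ 0.589487    0.08321115 -1.27879429]
[ 0.537 -0.232  0.15 ] [ 0.563 -0.182  0.15 ] ang 0.48216033860574176
[ 0.425 -0.065  0.15 ] [0.522 0.06  0.15 ] ang 0.6584540960462062
[0.4995 0.3406 0.1927] [ 0.0011 -0.0002  1.      0.0006] 0.02297590187430354
[317.3241 240.3675] [316.3293 230.1381] [430.5527 345.1858]
```

View pics/c4.png

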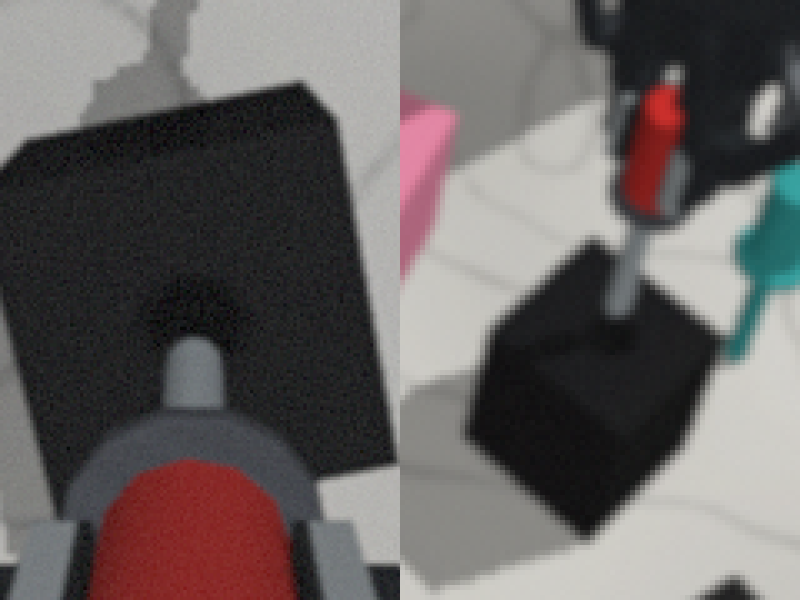

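The hole shows at wrist pixel about (318,227), with the tip just above it at (318,233). The scene view also shows the tip over the hole.

Run:
```python
from h import *
np.set_printoptions(precision=4,suppress=True)
im=cv2.imread('pics/w4.png',0)[200:250,290:350]; 
b=cv2.GaussianBlur(im,(5,5),0)
for r in range(4,34,3): print(200+r,b[r,8:56:3])
for p in((318.3,226),(318.3,228)): print(onz('wrist',*p,.085))
t=np.array(get_state()['tcp_pos']);print(proj('wrist',t+[-.0045,0,-.09]),onz('wrist',318.3,231,.1027))
```

```text
204 [33 32 34 34 33 33 33 33 33 34 35 35 33 34 34 34]
207 [33 31 31 32 35 35 32 33 33 34 33 32 34 33 32 34]
210 [32 33 34 33 33 32 33 35 33 33 33 34 35 32 32 33]
213 [34 34 32 32 30 25 26 27 27 29 31 34 32 34 33 33]
216 [33 33 31 28 23 20 22 22 21 24 27 32 33 35 33 32]
219 [32 30 27 26 18 18 20 18 20 20 23 29 33 34 33 34]
222 [35 28 25 21 20 22 21 22 24 22 20 24 28 34 33 32]
225 [34 27 25 20 18 21 19 19 22 18 19 22 25 31 33 34]
228 [30 28 25 20 22 22 19 19 20 19 23 24 28 31 34 33]
231 [31 30 28 22 23 43 70 72 48 23 20 26 29 33 33 33]
[0.4952 0.3413 0.085 ]
[0.4966 0.3413 0.085 ]
[317.3569 232.4891] [0.4936 0.3412 0.1027]
```

Request:
play_rows(moves=[{"claw":1.5,"delta_pos":[0.1,0,1],"twist":0},{"claw":1.5,"delta_pos":[0.1,0,2.5],"twist":0},{"claw":1.5,"delta_pos":[0.1,0,4],"twist":0},{"claw":1.5,"delta_pos":[0.1,0,5.5],"twist":0},{"claw":1.5,"delta_pos":[0.1,0,7],"twist":0},{"claw":1.5,"delta_pos":[0.1,0,8.2],"twist":0},{"claw":1.5,"delta_pos":[0.1,0,8.8],"twist":0},{"claw":1.5,"delta_pos":[0.1,0,8.8],"twist":0},{"claw":1.5,"delta_pos":[0.1,0,8.8],"twist":0}])

```text
clock: 17.23
tcp_pos: [0.4981, 0.3406, 0.1039]
orientation: [0.001, -0.0, 1.0, 0.0]
wrist_force: [0.4, -0.3, -1.4]
finger_gap: 0.0224
```

Request:
play_rows(moves=[{"claw":1.5,"delta_pos":[0,0,0.2],"twist":0},{"claw":1.5,"delta_pos":[0,0,0.3],"twist":0},{"claw":1.5,"delta_pos":[0,0,0.4],"twist":0},{"claw":1.5,"delta_pos":[0,0,0.4],"twist":0}])

```text
clock: 17.73
tcp_pos: [0.4978, 0.3405, 0.1]
orientation: [0.0, -0.0, 1.0, 0.0]
wrist_force: [-1.6, -1.7, 4.2]
finger_gap: 0.0227
```

Seated: the contact force came up at the original height. Releasing and rising.

Request:
play_rows(moves=[{"claw":3,"delta_pos":[0,0,0],"twist":0},{"claw":5,"delta_pos":[0,0,0],"twist":0},{"claw":6,"delta_pos":[0,0,0],"twist":0},{"claw":6,"delta_pos":[0,0,0],"twist":0},{"claw":6,"delta_pos":[0,0,-3],"twist":0},{"claw":6,"delta_pos":[0,0,-8],"twist":0},{"claw":6,"delta_pos":[0,0,-13],"twist":0},{"claw":6,"delta_pos":[0,0,-17],"twist":0},{"claw":6,"delta_pos":[0,0,-17],"twist":0},{"claw":6,"delta_pos":[0,0,-17],"twist":0}])

```text
clock: 18.98
tcp_pos: [0.4975, 0.3403, 0.2687]
orientation: [-0.0, -0.0, 1.0, -0.0]
wrist_force: [0.2, 0.9, -0.4]
finger_gap: 0.0597
```

Run:
```python
from h import *
np.set_printoptions(precision=4,suppress=True)
s=get_state();t=np.array(s['tcp_pos']);print(t,s['wrist_force'],s['finger_gap'],s['joint_pos'])
im=pic('wrist','w5.png'); hsv=cv2.cvtColor(im,cv2.COLOR_RGB2HSV); m=((hsv[...,0]<8)|(hsv[...,0]>172))&(hsv[...,1]>140)&(hsv[...,2]>60)
n,l,st,ce=cv2.connectedComponentsWithStats(m.astype('uint8'));
for i in range(1,n):
    if st[i][4]>300: x,y,w,h,_=st[i];print(st[i],'top',onz('wrist',x+w/2-.5,y+h-w/2-.5,.14))
o=cv2.imread('pics/w5.png')[130:330,220:430]; cv2.imwrite('pics/c5.png',cv2.resize(o,(630,600),interpolation=3))
```

```text
[0.4975 0.3403 0.2687] [ 0.1832  0.9013 -0.3994] 0.05966050646305971 [0.4667 0.3638 0.2086 1.4161 0.0001 0.4663]
[ 301  194   35   45 1207] top [0.4948 0.3404 0.14  ]
```

View pics/c5.png

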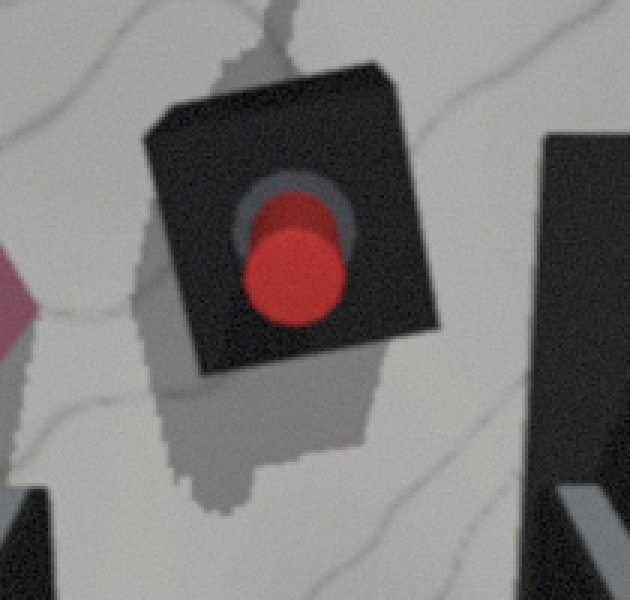

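The key is home: collar flat on the black stand, handle upright, red disc at crop (295,276). Now to the door, with closed fingers behind its inner face.

Request:
play_rows(moves=[{"claw":0,"delta_pos":[0,-5,0],"twist":0},{"claw":0,"delta_pos":[0,-11,0],"twist":0},{"claw":0,"delta_pos":[0,-17,0],"twist":0},{"claw":0,"delta_pos":[0.3,-23,0],"twist":0},{"claw":0,"delta_pos":[0.3,-29,0],"twist":0},{"claw":0,"delta_pos":[0.3,-35,0],"twist":0},{"claw":0,"delta_pos":[0.3,-39,0],"twist":0},{"claw":0,"delta_pos":[0.3,-39,0],"twist":0},{"claw":0,"delta_pos":[0.3,-39,0],"twist":0},{"claw":0,"delta_pos":[0.3,-39,0],"twist":0},{"claw":0,"delta_pos":[0.3,-39,0],"twist":0}])

```text
clock: 20.4
tcp_pos: [0.4949, -0.0485, 0.2692]
orientation: [-0.0, -0.001, 1.0, 0.0]
wrist_force: [-0.2, 1.3, -0.0]
finger_gap: 0.0
```

Run:
```python
from h import *
np.set_printoptions(precision=4,suppress=True)
s=get_state();t=np.array(s['tcp_pos']);print(t,s['orientation'],s['finger_gap'])
pic('wrist','w6.png'); print('landing',proj('wrist',[t[0],t[1],.15]),proj('wrist',[t[0],t[1],.115]))
cv2.imwrite('pics/c6.png',cv2.imread('pics/w6.png'))
```

```text
[ 0.4949 -0.0485  0.2692] [-0.0001 -0.0013  1.      0.0001] 4.6434222716807293e-05
landing [317.6393 227.1877] [317.6058 215.1845]
```

View pics/c6.png

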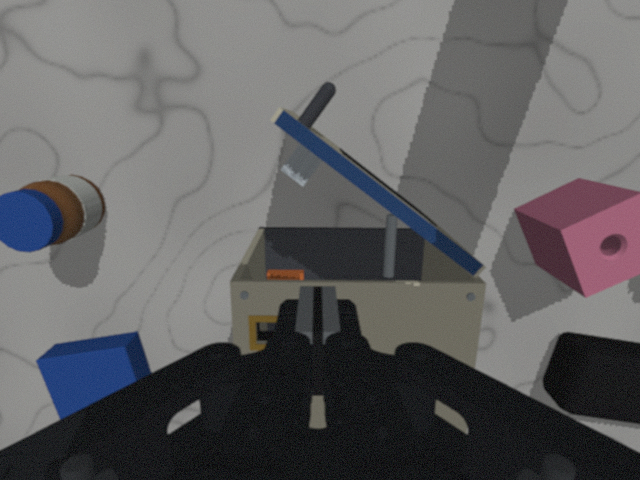

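The door is ajar, with its blue edge running from (278,115) to (480,270) and the catch plate at (297,172). The plunger is at (390,245), on the hinge side. My landing point at about (318,220) is clear between the door and the chamber front, so I'll descend.

Request:
play_rows(moves=[{"claw":0,"delta_pos":[0,0,5],"twist":0},{"claw":0,"delta_pos":[0,0,9],"twist":0},{"claw":0,"delta_pos":[0,0,13],"twist":0},{"claw":0,"delta_pos":[0,0,15.4],"twist":0},{"claw":0,"delta_pos":[0,0,15.4],"twist":0},{"claw":0,"delta_pos":[0,0,15.4],"twist":0}])

```text
clock: 21.2
tcp_pos: [0.4957, -0.0495, 0.1164]
orientation: [0.001, -0.001, 1.0, -0.0]
wrist_force: [-0.7, -0.9, 0.1]
finger_gap: -0.0002
```

Request:
play_rows(moves=[{"claw":0,"delta_pos":[1.1,0.7,0],"twist":0},{"claw":0,"delta_pos":[2.1,1.2,0],"twist":0},{"claw":0,"delta_pos":[3.1,1.7,0],"twist":0},{"claw":0,"delta_pos":[4.0,2.3,0],"twist":0},{"claw":0,"delta_pos":[4.9,3.0,0],"twist":0},{"claw":0,"delta_pos":[5.7,3.9,0],"twist":0},{"claw":0,"delta_pos":[6.4,4.7,0],"twist":0},{"claw":0,"delta_pos":[6.9,5.5,0],"twist":0},{"claw":0,"delta_pos":[7.3,6.2,0],"twist":0},{"claw":0,"delta_pos":[7.3,6.2,0],"twist":0}])

```text
clock: 22.45
tcp_pos: [0.4214, 0.013, 0.1152]
orientation: [-0.0, -0.001, 1.0, 0.0]
wrist_force: [0.1, 0.0, 0.6]
finger_gap: 0.0004
```

```bash
python3 door.py
```

```text
[0.42141968 0.01296177 0.11520486] [0.13965452 0.02848181 0.58864101]
[ 0.537 -0.232  0.15 ] [ 0.563 -0.182  0.15 ] ang 0.48216033860574176
[0.402 0.029 0.15 ] [0.515 0.065 0.15 ] ang 1.2629318126374096
```

Request:
play_rows(moves=[{"claw":0,"delta_pos":[0.3,0.8,0],"twist":0},{"claw":0,"delta_pos":[0.6,1.5,0],"twist":0},{"claw":0,"delta_pos":[0.6,1.5,0],"twist":0},{"claw":0,"delta_pos":[0.6,1.5,0],"twist":0},{"claw":0,"delta_pos":[0.6,0.3,0],"twist":0},{"claw":0,"delta_pos":[0.4,-1.5,0],"twist":0},{"claw":0,"delta_pos":[0.4,-1.5,-5],"twist":0},{"claw":0,"delta_pos":[0.4,-1.5,-10],"twist":0},{"claw":0,"delta_pos":[0.4,-1.5,-16],"twist":0},{"claw":0,"delta_pos":[0.4,-1.5,-19],"twist":0},{"claw":0,"delta_pos":[0.4,-1.5,-19],"twist":0}])

```text
clock: 23.88
tcp_pos: [0.4194, -0.0037, 0.3077]
orientation: [0.003, 0.0, 1.0, -0.001]
wrist_force: [-0.0, 0.4, -0.2]
finger_gap: -0.0004
```

```bash
python3 door.py
python3 - <<'E'
from h import *
s=get_state();print(s['clock'],s['wrist_force'])
im=pic('scene','s7.png');pic('top','t7.png')
o=np.zeros((480,800,3),'uint8'); o[:,:400]=cv2.resize(cv2.imread('pics/s7.png')[180:420,270:470],(400,480)); o[:,400:]=cv2.resize(cv2.imread('pics/t7.png')[150:342,190:350],(400,480)); cv2.imwrite('pics/c7.png',o)
E
```

```text
[ 0.41935838 -0.00373854  0.30773072] [-0.04423412  0.417421   -0.16695123]
[ 0.537 -0.232  0.15 ] [ 0.563 -0.182  0.15 ] ang 0.48216033860574176
[0.357 0.042 0.15 ] [0.515 0.067 0.15 ] ang 1.4179050353029867
23.925 [-0.03142518  0.49870613 -0.30298012]
```

View pics/c7.png

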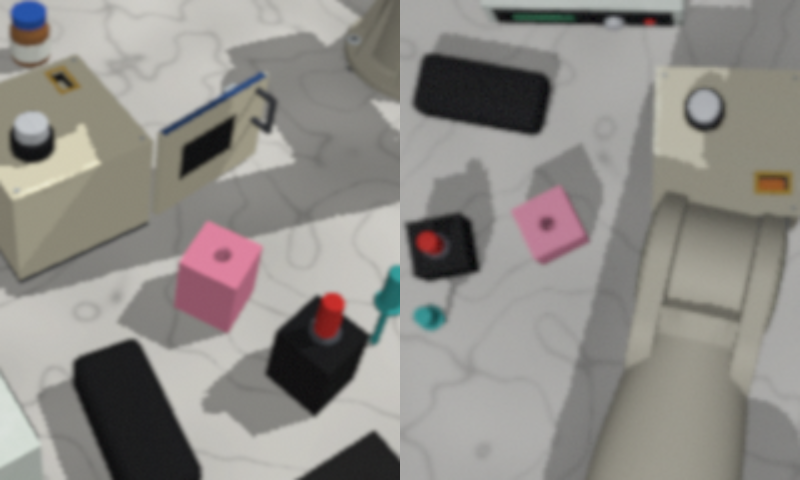

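The door stands at about 1.42 rad. The key is upright with its collar on the stand, the bystanders are unmoved and the arm is clear. Handing in.

```bash
python3 -c "
from workcell import env
print(env.hand_in())"
```

```text
the job is handed in; nothing more can be done
None
```

The spectrometer door is open at about 1.42 rad, the red key is back upright in its black stand, and I handed the job in at about 24 s of the 72 s allowed. `hand_in` reports no verdict.

- **Pressing the hook:** I lowered the key into the yellow gap in 3 mm steps, then a last 1 mm step. The readings I took while pressing came to at most about 5.5 N net on the pad. That is a little under the 6 to 7 N described for release, but the door did spring ajar to about 0.6 rad. Readings were only taken at the end of each move, so a brief higher force in between would not show.
- **Key return:** The last pictures show the key upright with its collar flat on the stand. Contact force came up at the same tool height as when I picked it up. My last position estimate for the top of the handle was about 2 to 3 mm from where it started, within the 10 mm allowed.
- **Door:** I pushed it open from inside with closed fingers, after the key was back. Scene-camera estimates ran from 0.66 to 1.26 to 1.42 rad. The 0.66 rad reading was slightly above the nominal 0.6 rad, so these angles may be a little high.
- **Surroundings:** The jar and goggle case looked unmoved in the last crops, as did the turquoise key and pink block. I did not measure them, and the other bystanders were outside those crops. At the end the arm was clear above everything and the wrist force was close to zero.

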